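# Clamp a whetstone under the sprung arm of its holder

### The job

Get the whetstone ready for sharpening: pick it up, lay it flat on the holder's tray and push it lengthwise in between the guides, so that its front end pushes the sprung hold-down arm back and the stone slides beneath it. Keep pushing gently until you feel the stone butt squarely against the stop at the far end, without ramming the stop or forcing the stone down or sideways, then let go, leaving the arm bearing down on the stone. Do not disturb the mug, pepper mill, lemon, egg timer or peeler.

Things in the scene. Friction and masses are not known exactly. Their poses are not given: they have to be found in the camera images.
- whetstone: Loose sharpening stone, plain grey block with a lighter upper layer, 170 x 52 x 24 mm, about 0.4 kg, lying flat. Origin at the centre of its underside; x along its length, y across, z up. Either end may go in first. Grasp it across the 52 mm, 40 to 50 mm from its trailing end, so that the fingers stay clear of guides and bridge when it is home.
- holder: Steel whetstone holder, fixed: tray 210 x 84 mm (x, y), its floor 10 mm above the worktop. Origin on the worktop under the tray's centre; the stone is pushed in towards +x, the mouth is at -x. Two guides on the floor, 13 mm high, from x = -5 to 95 mm, 57 mm apart inside (2.5 mm free each side of the stone), flared outward from x = -5 to -25 mm. Bearing the stone down makes it drag.
- hold_arm (a joint): Sprung arm, a 50 mm steel plate hung from the pin, sloping down to +x, with a round black shoe at its end. In rad: 0 at rest (shoe 8 mm above the floor), grows as it is pushed back and up, about 0.4 with the shoe on the stone's top, pressing some 6 N. The stone's end meets the plate at about x = 42 mm of the holder and is under the shoe from 68 mm; that push takes 5 to 16 N, sliding on 4 to 12 N.
- pin (a point): Middle of the arm's pin, fixed, 25 mm to +x of the holder's origin and 62 mm above the worktop, between two bridge posts (72 mm high, inner faces 70 mm apart, 16 mm thick along x). The stone passes below; keep the gripper's body clear of it.
- shoe (a point): Centre of the arm's shoe (14 mm diameter, 40 mm wide); moves with the arm.
- stop: Aluminium stop block, fixed on the tray floor at its far end, 50 mm wide, 16 mm high, half hidden by the arm; its place along the tray differs (face at x = 75 to 95 mm of the holder). Origin at the foot of its face, which looks to -x; axes as the holder's. Rigid: push the stone up to it until it is felt (5 to 10 N more than the sliding push), never ram it (over 25 N).
- mug: Spotted mug, 82 x 114 x 91 mm, bystander. Origin at the centre of its foot.
- pepper: Wooden pepper mill, 58 mm wide, 150 mm high, bystander. Origin at the centre of its foot.
- lemon: Lemon, 83 x 58 x 58 mm, bystander. Origin at its underside.
- timer: Egg timer, 62 mm wide, 45 mm high, bystander. Origin at the centre of its foot.
- peeler: Peeler, 170 x 25 x 18 mm, bystander. Origin at the centre of its underside.
Mind the look-alikes: they are no part of the job. Leave any red look-alike of the holder alone.

How it is judged:
By the outcome, as a careful person would: the job done as asked, in the order asked, and still so for the second after the job is handed in, with the robot touching nothing.
It also fails if it takes over 61 s, if anything falls off the work surface, if the arm or the gripper's body presses on something with over 40 N, if the wrist force passes 120 N, or if a joint passes its speed limit or range.

### The arm

A 6-joint arm with a two-finger parallel gripper is mounted at the origin on a cart in front of the work surface, level with it; the furniture and walls round the work are solid. World frame = base frame: x ahead of the robot, y to its left, z up, the work surface at z = 0. Lengths are in m, angles in rad, forces in N, time in s.
With the tool pointing down it reaches from about 0.375 to 0.825 m from the base axis. Payload 5.5 kg.
Tool frame: the origin (TCP) lies between the finger pads; the fingertips stand 11 mm ahead of it and the grasp point (between the pads) lies 8 mm behind it; z points along the fingers, y is the direction in which the jaws open and shut (so a half turn about z gives the same grasp; the last joint's range is limited). The gripper opens to 85 mm and grips with 20 to 120 N. Pads are 22 mm wide; open, the fingers measure 114 mm over their backs; the gripper's body (76 mm by 85 mm) begins 54 mm behind the grasp point. The pads swing forward as they close: fully open they stand 13 mm farther back than shut.
Start: joints at [1.195, 0.314, -0.047, 1.21, 0, 1.571], TCP at [0.22, 0.558, 0.242] pointing down, gripper open.
Joint ranges: [-2.67, 2.67], [-0.69, 1.73], [-1.03, 1.25], [-2.08, 2.16], [-1.42, 1.45], [-3.14, 3.14]. Speed limits (rad/s): [2.39, 2.39, 3.01, 3.14, 3.14, 3.14].

### API

Orientations are given as a rotation vector (axis times angle).
In Python, from cell import env gives the robot as it stands. The module is installed in compiled form; this text tells all that it offers.
- The arm moves only by the shell command python3 -m crank 'ROWS'. ROWS is JSON, one flat list of numbers, 7 for each row, row after row: the finger opening in mm, from 0 to 85.4, then the shift along the tool's x, y, z in mm, then the turn, a rotation vector about the tool's x, y, z in degrees. A call has exactly 8 rows; each row is the pose to reach, as a shift and turn from the pose commanded when the call began, along the tool's axes at that moment; what a row does not reach only later rows make up. A row lasts 1/8 s, in which the tool goes at most 62.5 mm and 10.7 degrees, less where a joint would pass 70% of its speed; a pose out of reach is approached as far as the arm can. A call with a gripper value outside its range is refused whole. The fingers move at their own pace and stop on an object; the grip force is fixed at half the most. Time passes only in rows, so rows that repeat a pose let the fingers close, or fill a call up. It gives the time, the measured TCP pose, the force and the opening at its end, in the units of the state.
- env.observe(): the state, without advancing time (a new reading comes with each control period).
- env.snapshot(name): name is "scene" or "top"; returns the picture (400x640x3 uint8, red, green, blue); there is no depth.
- env.camera_info(name): a dict with "intrinsics" (3x3 intrinsics, pixels), "R" (3x3) and "t" (3): a world point X has camera coordinates R X + t. Camera axes: x right, y down, z forward; pixel columns grow to the right and rows downward; lengths in m; the calibration is good to about 2 mm. A picture is of the moment at which its call begins. camera_info takes no time and is no camera call.
- env.hand_in(): hands the job in, once; it reports no verdict.
The state is a dict: "clock": time; "joint_positions": joint angles; "dq": joint speeds; "effort": joint torques, N m; "eef_pos": TCP position; "orientation": TCP orientation; "force": force on the tool from outside, world axes, zero at the start; "moment": the same for the moment, N m; "grip_width": finger opening in m.
Only numpy, scipy, OpenCV 4.12 (cv2) and the standard library are available. Lean on these libraries where they do the work, as an engineer would, in place of code of your own. Each camera call takes 0.05 s, during which the arm holds its last target. There are 200 camera calls.

## Working session

There is one attempt and no reset: what is moved stays moved. The work goes in short steps, Python scripts to look and compute and a shell command to move; the robot and the scene stay as the last step left them, time stands still between calls to the robot, and variables do not carry over. Pictures are saved under pics/ and viewed, about 8 in all and at most 12, crops included, and the job is handed in when it is done.

```bash
mkdir -p pics; ls; python3 - <<'E'
from cell import env
import cv2
for n in("scene","top"):
    im=env.snapshot(n); cv2.imwrite(f"pics/{n}0.png",im[:,:,::-1])
    c=env.camera_info(n); print(n,c)
print(env.observe())
E
```

```text
pics
scene {'intrinsics': array([[362.89451935,   0.        , 322.36827382],
       [  0.        , 362.89451935, 200.98868091],
       [  0.        ,   0.        ,   1.        ]]), 'R': array([[ 0.52461737, -0.85133498,  0.00231569],
       [-0.6025351 , -0.37321851, -0.70544978],
       [ 0.60143834,  0.36869592, -0.70875612]]), 't': array([-0.34151805,  0.34389222,  0.88214613])}
top {'intrinsics': array([[437.69188962,   0.        , 320.14617045],
       [  0.        , 437.69188962, 200.44682851],
       [  0.        ,   0.        ,   1.        ]]), 'R': array([[-0.008025  , -0.99995931,  0.00412005],
       [-0.99266878,  0.00746944, -0.12063538],
       [ 0.1205997 , -0.00505794, -0.99268833]]), 't': array([-0.0613296 ,  0.54553764,  1.43527299])}
{'clock': 0.1, 'joint_positions': array([ 1.19498451e+00,  3.14129129e-01, -4.79771708e-02,  1.21020163e+00,
        2.38162429e-06,  1.57081079e+00]), 'dq': array([ 0.00121793, -0.00029205,  0.00361384,  0.00080603, -0.00020114,
        0.00040594]), 'effort': array([ 1.71446396e-05, -5.40765774e+01,  3.40541232e+01,  1.11413960e-02,
        5.93045911e-06, -4.12644852e-05]), 'eef_pos': array([0.2200315 , 0.55765872, 0.2415373 ]), 'orientation': array([-5.86825009e-01, -3.08600820e+00,  2.33172517e-03]), 'force': array([ 0.63710286, -0.52390692, -0.5221196 ]), 'moment': array([-0.02316418,  0.06869499,  0.03210088]), 'grip_width': 0.08549244670282721}
```

View pics/scene0.png

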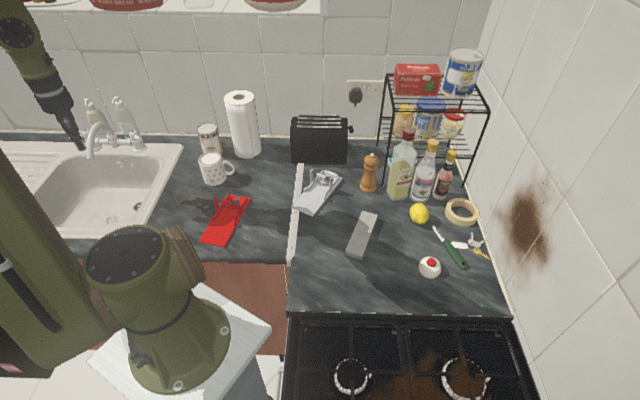

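View pics/top0.png

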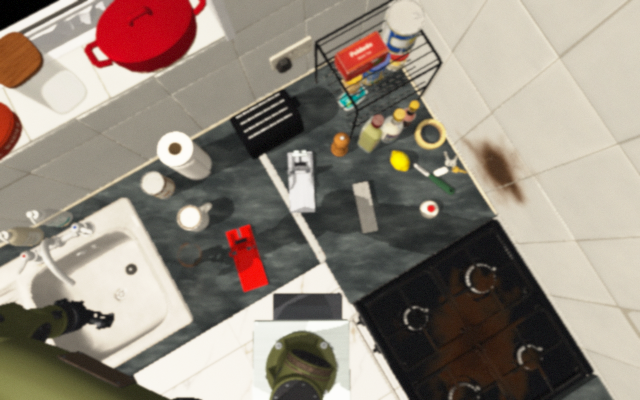

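The scene picture shows the steel holder at about (317,192), the stone at (362,235), and the red look-alike at (227,220). In the top picture the holder is at (301,181), the stone at (365,206) and the lemon, timer and peeler are to the right. I'll enlarge the crops next.

```bash
python3 - <<'E'
import cv2,numpy as np
a=cv2.imread("pics/top0.png")[140:240,275:395]; b=cv2.imread("pics/scene0.png")[160:265,285:390]
a=cv2.resize(a,None,fx=6,fy=6,interpolation=cv2.INTER_CUBIC); b=cv2.resize(b,None,fx=5.6,fy=5.6,interpolation=cv2.INTER_CUBIC)
for im,s,x0,y0 in((a,6,275,140),(b,5.6,285,160)):
    for k in range(0,im.shape[1],int(20*s)): cv2.putText(im,str(round(x0+k/s)),(k,10),0,.4,(0,255,255)); cv2.line(im,(k,0),(k,4),(0,255,255))
    for k in range(0,im.shape[0],int(20*s)): cv2.putText(im,str(round(y0+k/s)),(6,k+4),0,.4,(0,255,255)); cv2.line(im,(0,k),(4,k),(0,255,255))
cv2.imwrite("pics/ca.png",a);cv2.imwrite("pics/cb.png",b)
E
```

```text
(no output)
```

View pics/ca.png

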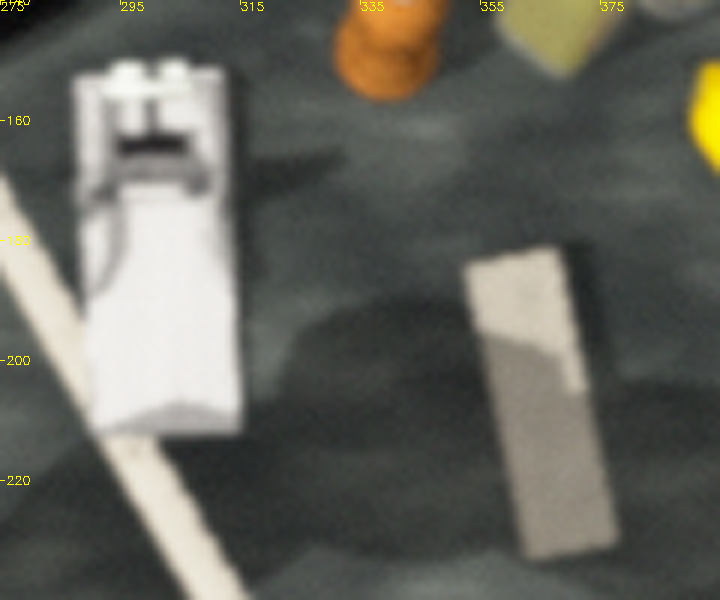

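View pics/cb.png

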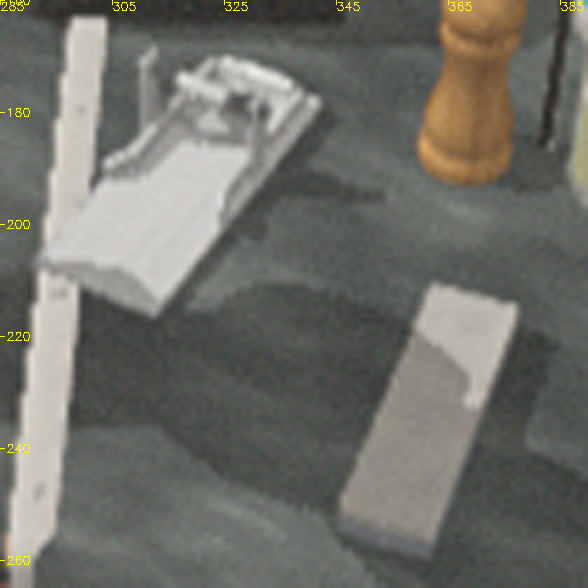

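Crop readings: the tray corners in top are about (287.5,152.5), (312,151.3), (315.5,211.7) and (290.3,212), with the mouth at the bottom. The stone's top face in top is (352.5,184.7), (367.8,181.3), (378.2,230) and (363,233). The scene corners read the same way. Next is a joint fit of both poses.

```bash
cat > fit.py <<'E'
import numpy as np
from cell import env
from scipy.optimize import least_squares
C={n:env.camera_info(n) for n in("scene","top")}
def proj(n,X):
    c=C[n]; q=(np.asarray(X)@c["R"].T+c["t"])@c["intrinsics"].T; return q[:,:2]/q[:,2:]
def place(p,L): 
    c,s=np.cos(p[2]),np.sin(p[2]); L=np.asarray(L,float); return np.c_[p[0]+c*L[:,0]-s*L[:,1],p[1]+s*L[:,0]+c*L[:,1],L[:,2]]
def fit(obs,p0):
    f=lambda p:np.concatenate([(proj(n,place(p,L))-np.array(u)).ravel() for n,L,u in obs])
    r=least_squares(f,p0,loss="soft_l1"); return r.x,f(r.x)
def box(l,w,z): return [[l/2,w/2,z],[l/2,-w/2,z],[-l/2,-w/2,z],[-l/2,w/2,z]]
E
python3 - <<'E'
from fit import *
A=lambda l:[((x+.5)/6-.5+275,(y+.5)/6-.5+140) for x,y in l]
B=lambda l:[((x+.5)/5.6-.5+285,(y+.5)/5.6-.5+160) for x,y in l]
H=box(.21,.084,.010); S=box(.17,.052,.024)
ht=A([(75,75),(222,68),(243,430),(92,432)]); hs=B([(215,60),(320,100),(155,316),(40,262)])
st=A([(465,268),(557,248),(619,540),(528,558)]); ss=B([(432,285),(518,306),(435,545),(342,515)])
for nm,L,t,s,p0 in(("holder",H,ht,hs,[.6,.02,0]),("stone",S,st,ss,[.55,-.1,.2])):
    for o in([("top",L,t)],[("scene",L,s)],[("top",L,t),("scene",L,s)]):
        p,r=fit(o,p0); print(nm,[x[0] for x in o],p.round(4),np.degrees(p[2]).round(1),r.round(1))
E
```

```text
holder ['top'] [ 6.146e-01 -3.000e-04  4.610e-02] 2.6 [ 0.2 -0.2 -0.  -0.3 -0.3 -0.2  0.1  0.8]
holder ['scene'] [ 0.6152 -0.0039  0.0385] 2.2 [-0.7  0.   1.   0.4  0.6 -0.4 -0.9 -0. ]
holder ['top', 'scene'] [ 0.6149 -0.0015  0.0448] 2.6 [ 0.6 -0.3  0.4 -0.3 -0.  -0.3  0.5  0.7 -1.5 -0.2  0.3  0.1  0.2 -0.6
 -1.4 -0.1]
stone ['top'] [ 0.5239 -0.2164  0.1909] 10.9 [ 0.1 -0.5 -0.3 -0.2  0.1  0.3  0.1  0.4]
stone ['scene'] [ 0.5219 -0.2204  0.2027] 11.6 [-0.4  0.5  0.1  0.8  0.5 -0.7 -0.3 -0.4]
stone ['top', 'scene'] [ 0.5235 -0.2184  0.1987] 11.4 [ 0.5 -0.3  0.1 -0.1  0.8  0.3  0.9  0.5 -0.6 -0.1 -0.1  0.3  0.  -1.3
 -0.7 -1.1]
```

```bash
cat >> fit.py <<'E'
from scipy.spatial.transform import Rotation as Ro
def rel(pos,yaw):
    "tool x along heading yaw or its half turn, tool z down"
    o=env.observe(); R0=Ro.from_rotvec(o["orientation"]); d=R0.inv().apply(np.array(pos)-o["eef_pos"])*1000
    for k in(0,1):
        y=yaw+k*np.pi; T=Ro.from_matrix(np.array([[np.cos(y),np.sin(y),0],[np.sin(y),-np.cos(y),0],[0,0,-1]]))
        print("shift",d.round(1),"turn",(R0.inv()*T).as_rotvec(degrees=True).round(1),"j1,j6",o["joint_positions"][[0,5]].round(2))
E
python3 - <<'E'
from fit import *
print(Ro.from_rotvec(env.observe()["orientation"]).as_matrix().round(2))
y=.1965; g=np.array([.5235-.045*np.cos(y),-.2175-.045*np.sin(y)]); print(g)
rel([.45,.15,.2],y); rel([*g,.12],y); rel([*g,.014],y)
E
```

```text
[[-0.93  0.37 -0.  ]
 [ 0.37  0.93 -0.  ]
 [ 0.   -0.   -1.  ]]
[ 0.47936598 -0.2262857 ]
shift [-363.5 -294.7   42. ] turn [-0.000e+00  1.000e-01  1.472e+02] j1,j6 [1.19 1.57]
shift [-363.5 -294.7   42. ] turn [ -0.1  -0.  -32.8] j1,j6 [1.19 1.57]
shift [-529.  -633.9  122.5] turn [-0.000e+00  1.000e-01  1.472e+02] j1,j6 [1.19 1.57]
shift [-529.  -633.9  122.5] turn [ -0.1  -0.  -32.8] j1,j6 [1.19 1.57]
shift [-529.  -633.7  228.5] turn [-0.000e+00  1.000e-01  1.472e+02] j1,j6 [1.19 1.57]
shift [-529.  -633.7  228.5] turn [ -0.1  -0.  -32.8] j1,j6 [1.19 1.57]
```

```bash
python3 -m crank '[85,-60,-49,7,0,0,-5, 85,-120,-98,14,0,0,-10, 85,-180,-147,21,0,0,-15, 85,-240,-196,28,0,0,-20, 85,-300,-245,35,0,0,-25, 85,-363,-295,42,0,0,-30, 85,-390,-350,50,0,0,-33, 85,-417,-405,60,0,0,-33]'; python3 - <<'E'
from fit import *
y=.1965; g=[.4794,-.2263]
rel([*g,.09],y); rel([*g,.014],y)
E
```

```text
clock: 1.1
eef_pos: [0.4394, 0.1118, 0.1936]
orientation: [-0.315, 3.125, 0.0]
force: [1.6, -0.5, 0.5]
grip_width: 0.0848
shift [  28.2 -339.3  103.6] turn [-1.000e-01 -0.000e+00 -1.798e+02] j1,j6 [0.25 0.05]
shift [  28.2 -339.3  103.6] turn [-0.   0.   0.2] j1,j6 [0.25 0.05]
shift [  28.3 -339.3  179.6] turn [-1.000e-01 -0.000e+00 -1.798e+02] j1,j6 [0.25 0.05]
shift [  28.3 -339.3  179.6] turn [-0.   0.   0.2] j1,j6 [0.25 0.05]
```

```bash
python3 -m crank '[85,5,-57,16,0,0,0, 85,10,-114,32,0,0,0, 85,15,-171,48,0,0,0, 85,20,-228,64,0,0,0, 85,25,-285,80,0,0,0, 85,28,-339,100,0,0,0, 85,28,-339,100,0,0,0, 85,28,-339,100,0,0,0]'; python3 - <<'E'
from fit import *
import cv2
y=.1965; g=[.4794,-.2263]
rel([*g,.014],y)
im=env.snapshot("top")[150:290,290:430]; cv2.imwrite("pics/t1.png",cv2.resize(im[:,:,::-1],None,fx=4,fy=4,interpolation=cv2.INTER_CUBIC))
E
```

```text
clock: 2.1
eef_pos: [0.478, -0.2237, 0.0934]
orientation: [0.313, -3.125, -0.002]
force: [0.3, 0.7, -0.8]
grip_width: 0.0852
shift [-1.  -2.9 79.4] turn [ 1.000e-01  1.000e-01 -1.798e+02] j1,j6 [-0.44 -0.64]
shift [-1.  -2.9 79.4] turn [ 0.1 -0.1  0.2] j1,j6 [-0.44 -0.64]
```

View pics/t1.png

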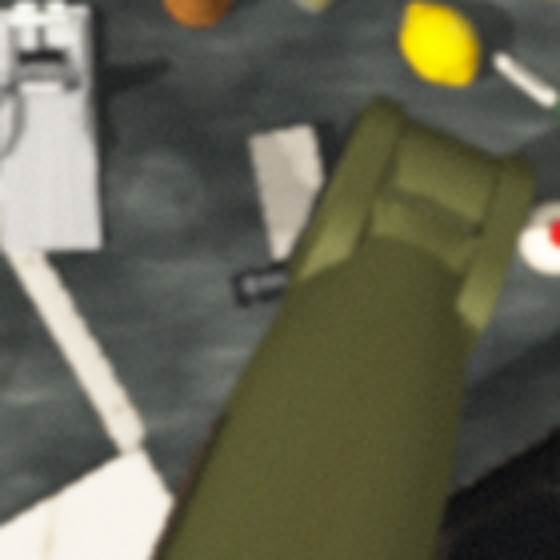

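The arm hides most of the gripper. The left finger, at crop (258,285), sits beside the stone where expected, so I'll descend.

```bash
python3 -m crank '[85,-1,-3,15,0,0,0, 85,-1,-3,30,0,0,0, 85,-1,-3,45,0,0,0, 85,-1,-3,58,0,0,0, 85,-1,-3,68,0,0,0, 85,-1,-3,75,0,0,0, 85,-1,-3,79,0,0,0, 85,-1,-3,79,0,0,0]'; python3 -m crank '[40,0,0,0,0,0,0, 40,0,0,0,0,0,0, 40,0,0,0,0,0,0, 40,0,0,0,0,0,0, 40,0,0,0,0,0,0, 40,0,0,0,0,0,0, 40,0,0,0,0,0,0, 40,0,0,0,0,0,0]'
```

```text
clock: 3.15
eef_pos: [0.4802, -0.2268, 0.0148]
orientation: [0.314, -3.126, -0.0]
force: [-0.3, 1.1, -0.6]
grip_width: 0.0852
clock: 4.15
eef_pos: [0.4807, -0.227, 0.0156]
orientation: [-0.314, 3.125, -0.001]
force: [-0.7, -0.9, 5.4]
grip_width: 0.0508
```

```bash
python3 -m crank '[40,0,0,-10,0,0,0, 40,0,0,-25,0,0,0, 40,0,0,-45,0,0,0, 40,0,0,-65,0,0,0, 40,0,0,-85,0,0,0, 40,0,0,-95,0,0,0, 40,0,0,-95,0,0,0, 40,0,0,-95,0,0,0]'; python3 - <<'E'
from fit import *
rel([.451,-.009,.10],.045)
E
```

```text
clock: 5.15
eef_pos: [0.4797, -0.2265, 0.1092]
orientation: [0.314, -3.125, -0.001]
force: [-1.4, 0.5, -3.8]
grip_width: 0.0508
shift [-15.2 218.9   9.3] turn [ 1.000e-01  1.000e-01 -1.711e+02] j1,j6 [-0.44 -0.64]
shift [-15.2 218.9   9.3] turn [ 0.  -0.1  8.9] j1,j6 [-0.44 -0.64]
```

```bash
python3 -m crank '[40,-3,35,0,0,0,1, 40,-6,75,0,0,0,3, 40,-9,115,0,0,0,5, 40,-12,155,0,0,0,7, 40,-15,190,4,0,0,9, 40,-15,212,9,0,0,9, 40,-15,219,9,0,0,9, 40,-15,219,9,0,0,9]'; python3 - <<'E'
from fit import *
import cv2
rel([.451,-.009,.10],.045)
im=env.snapshot("top"); cv2.imwrite("pics/top2.png",im[:,:,::-1])
im2=env.snapshot("scene"); cv2.imwrite("pics/scene2.png",im2[:,:,::-1])
a=cv2.resize(im[130:260,260:370],None,fx=4,fy=4,interpolation=cv2.INTER_CUBIC)
b=cv2.resize(im2[150:280,260:350],None,fx=4,fy=4,interpolation=cv2.INTER_CUBIC)
cv2.imwrite("pics/c2.png",np.hstack([a,b])[:,:,::-1])
E
```

```text
clock: 6.15
eef_pos: [0.4512, -0.0092, 0.1006]
orientation: [0.069, -3.14, 0.0]
force: [-0.5, 0.8, -3.7]
grip_width: 0.0507
shift [0.2 0.2 0.6] turn [-1.000e-01  0.000e+00  1.799e+02] j1,j6 [-0.02 -0.06]
shift [0.2 0.2 0.6] turn [-0.  -0.  -0.1] j1,j6 [-0.02 -0.06]
```

View pics/c2.png

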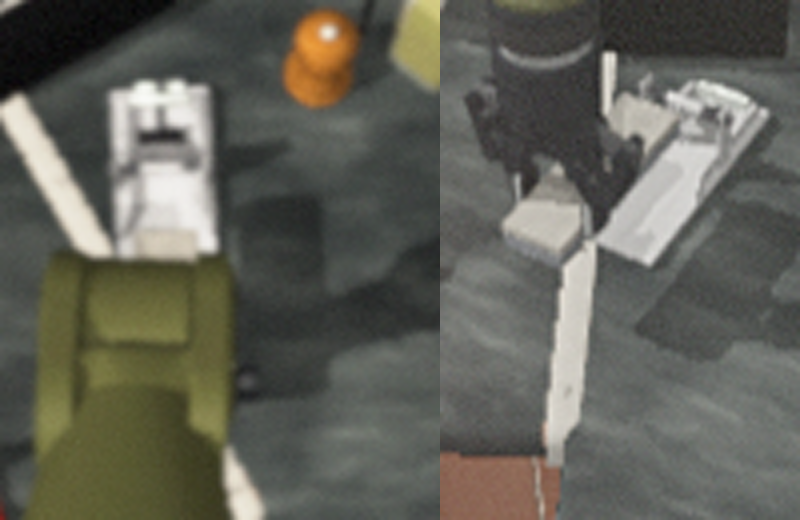

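The stone is held level. In top its front edge spans about pixels (294,188) to (309.8,188), in front of the mouth. I'll compare that with the prediction.

```bash
python3 - <<'E'
from fit import *
o=env.observe(); p=[*o["eef_pos"][:2],.045]; zt=o["eef_pos"][2]+.0084
L=[[.129,.026,zt],[.129,-.026,zt],[-.041,-.026,zt],[-.041,.026,zt]]
print(proj("top",place(p,L)).round(1)); print(proj("scene",place(p,L)).round(1))
print("meas top",(294,187.6),(309.7,187.6),"scene: trailing L,R",(260+62/4,150+228/4),(260+125/4,150+245/4))
h=[.615,-.0015,.045]
print("stone seat pred top",proj("top",place(h,[[-.035,.026,.034],[-.035,-.026,.034]])).round(1))
E
```

```text
[[292.7 187.1]
 [309.  186.3]
 [311.7 239.6]
 [295.2 240.5]]
[[304.9 172.7]
 [319.  178. ]
 [289.8 212.4]
 [274.7 206.1]]
meas top (294, 187.6) (309.7, 187.6) scene: trailing L,R (275.5, 207.0) (291.25, 211.25)
stone seat pred top [[293.7 190.6]
 [309.2 189.8]]
```

```bash
python3 -m crank '[40,0,1,15,0,0,0, 40,0,1.5,30,0,0,0, 40,0,1.5,42,0,0,0, 40,0,1.5,52,0,0,0, 40,0,1.5,60,0,0,0, 40,0,1.5,66,0,0,0, 40,0,1.5,70,0,0,0, 40,0,1.5,70,0,0,0]'; python3 - <<'E'
from fit import *
import cv2
f=lambda n:np.mean([env.snapshot(n).astype(float) for _ in range(4)],0)
t=f("top"); s=f("scene"); np.savez("pics/d3.npz",t=t,s=s)
R=lambda i,k:cv2.resize(np.clip(i,0,255).astype(np.uint8),None,fx=k,fy=k,interpolation=cv2.INTER_CUBIC)
a=R(t[145:215,280:322],8); b=R(s[165:235,270:350],5.75)
b=cv2.copyMakeBorder(b,0,560-b.shape[0] if b.shape[0]<560 else 0,0,0,0)[:560]
cv2.imwrite("pics/c3.png",np.hstack([a,b])[:,:,::-1])
p=env.observe(); print(p["eef_pos"],p["force"])
E
```

```text
clock: 7.25
eef_pos: [0.4512, -0.0077, 0.0307]
orientation: [0.068, -3.141, -0.0]
force: [-0.4, 0.8, -2.4]
grip_width: 0.0506
[ 0.45145405 -0.00769306  0.031006  ] [ 0.89389818  0.2110866  -2.48797946]
```

View pics/c3.png

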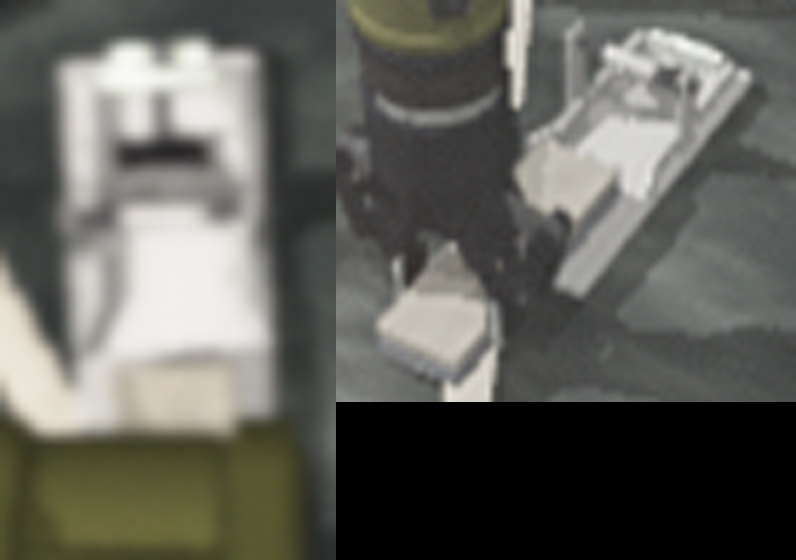

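Top crop: the stone spans columns 115–238, and the tray at the same rows about 76–275. After parallax, the stone looks 1–2 mm too far to −y. I'll refine that with sub-pixel profiles.

```bash
python3 - <<'E'
from fit import *
d=np.load("pics/d3.npz"); t=d["t"]; g=t.mean(2); sat=t[:,:,2]-t[:,:,0]
def edge(prof,a,b,up):
    lo,hi=sorted((prof[a],prof[b])); m=(prof[a]+prof[b])/2
    for k in range(a,b):
        if (prof[k]-m)*(prof[k+1]-m)<=0: return k+(m-prof[k])/(prof[k+1]-prof[k])
for r in range(154,200,4):
    pr=g[r:r+3].mean(0)
    print(r+1, pr[284:320].astype(int), 'R',edge(pr,310,318,0),'L',edge(pr,284,291,1))
for r in (190,193,196): print(r,"b-r",sat[r:r+3].mean(0)[286:318].astype(int))
p=[.4514,-.0077,.045]
print("stone top pred",proj("top",place(p,[[.129,.026,.0394],[.129,-.026,.0394]])).round(2))
for h in([.615,.0,.045],):
  X=[-.1,-.05,0,.05,.1]
  print("tray L",proj("top",place(h,[[x,.042,.01] for x in X])).round(2).tolist(),"R",proj("top",place(h,[[x,-.042,.01] for x in X])).round(2).tolist())
E
```

```text
155 [ 72  73  93 142 191 216 218 213 215 225 232 237 240 239 232 219 214 220
 226 227 228 227 220 207 198 191 172 145 108  69  53  54  63  72  77  79] R 311.5516717325228 L 287.0128779395297
159 [ 61  63  79 124 180 214 221 204 175 164 175 202 224 225 203 156 139 177
 216 229 232 232 230 228 224 211 186 159 122  77  52  54  64  75  80  82] R 311.70152091254755 L 287.1600294985251
163 [ 59  59  71 112 170 207 213 199 169 141 112  90  88  88  80  66  56  57
  62  66  75  98 133 172 207 219 203 175 139  87  53  51  62  74  80  80] R 311.91379310344826 L 287.2841726618705
167 [ 56  56  61  93 147 189 201 189 161 141 132 129 130 130 133 134 139 141
 141 138 134 133 136 138 149 164 174 166 134  87  56  50  52  52  53  53] R 312.44600938967136 L 287.5456389452333
171 [ 56  59  74 105 133 144 139 127 110 105 130 166 190 198 199 200 203 205
 205 202 193 172 143 127 128 143 162 162 129  86  59  49  45  44  45  46] R 312.5948667966212 L 286.56708975521303
175 [ 61  62  66  82 108 128 136 146 152 156 164 181 207 227 233 234 235 236
 236 236 236 235 234 231 226 217 198 160 122  90  62  48  50  58
[... 1157 characters left out ...]
 75] R 310.00612244897957 L 284.20976616231087
190 b-r [-21 -18  -9  -6  -7  -8  -9 -12 -15 -18 -19 -20 -21 -21 -22 -22 -21 -22
 -22 -22 -22 -22 -20 -13 -10  -8  -7  -6  -3  -1   0   0]
193 b-r [-21 -23 -20 -14  -9  -8  -9 -12 -17 -23 -24 -25 -25 -26 -26 -26 -25 -25
 -25 -26 -26 -25 -23 -16 -10  -7  -7  -7  -4  -2   0   0]
196 b-r [-22 -22 -21 -17 -12 -10 -10 -13 -17 -21 -24 -24 -25 -25 -25 -25 -25 -24
 -24 -24 -25 -25 -25 -21 -17 -14 -14 -14 -14 -12  -8  -2]
stone top pred [[293.31 190.33]
 [308.81 189.52]]
tray L [[289.87, 210.8], [289.21, 196.22], [288.56, 181.77], [287.92, 167.43], [287.28, 153.2]] R [[314.56, 209.5], [313.81, 194.94], [313.06, 180.5], [312.32, 166.18], [311.58, 151.96]]
```

```bash
python3 -m crank '[40,0,1,0,0,0,0, 40,0,2,0,0,0,0, 40,0,2,1,0,0,0, 40,0,2,2,0,0,0, 40,0,2,3,0,0,0, 40,0,2,4,0,0,0, 40,0,2,5,0,0,0, 40,0,2,5,0,0,0]'; python3 -c "
from fit import *
o=env.observe();print(o['eef_pos'],o['force'],o['moment'])"
```

```text
clock: 8.65
eef_pos: [0.4512, -0.0057, 0.0258]
orientation: [0.068, -3.141, 0.0]
force: [-0.8, 0.3, -2.0]
grip_width: 0.0507
[ 0.45120703 -0.00570729  0.02582133] [-0.79882524  0.26566891 -1.9949633 ] [-0.02873081  0.13105844 -0.03139101]
```

```bash
python3 -m crank '[40,-4,0,0,0,0,0, 40,-8,0,0,0,0,0, 40,-12,0,0,0,0,0, 40,-16,0,0,0,0,0, 40,-20,0,0,0,0,0, 40,-24,0,0,0,0,0, 40,-27,0,0,0,0,0, 40,-30,0,0,0,0,0]';python3 -m crank '[40,-2,0,0,0,0,0, 40,-4,0,0,0,0,0, 40,-6,0,0,0,0,0, 40,-8,0,0,0,0,0, 40,-10,0,0,0,0,0, 40,-12,0,0,0,0,0, 40,-14,0,0,0,0,0, 40,-15,0,0,0,0,0]'
```

```text
clock: 9.65
eef_pos: [0.4814, -0.0044, 0.0258]
orientation: [0.068, -3.141, 0.0]
force: [-0.8, 0.5, -2.9]
grip_width: 0.0506
clock: 10.65
eef_pos: [0.4964, -0.0037, 0.0258]
orientation: [-0.068, 3.141, -0.0]
force: [-0.2, 0.9, -1.9]
grip_width: 0.051
```

```bash
python3 -m crank '[40,-3,0,0,0,0,0, 40,-6,0,0,0,0,0, 40,-9,0,0,0,0,0, 40,-12,0,0,0,0,0, 40,-15,0,0,0,0,0, 40,-18,0,0,0,0,0, 40,-21,0,0,0,0,0, 40,-24,0,0,0,0,0]';python3 -m crank '[40,-1.5,0,0,0,0,0, 40,-3,0,0,0,0,0, 40,-4.5,0,0,0,0,0, 40,-6,0,0,0,0,0, 40,-7.5,0,0,0,0,0, 40,-9,0,0,0,0,0, 40,-10.5,0,0,0,0,0, 40,-12,0,0,0,0,0]'
```

```text
clock: 11.65
eef_pos: [0.5204, -0.0027, 0.0258]
orientation: [-0.068, 3.141, -0.0]
force: [-1.3, 0.8, -3.0]
grip_width: 0.0509
clock: 12.65
eef_pos: [0.5263, -0.0025, 0.0255]
orientation: [0.067, -3.131, 0.001]
force: [-18.7, -1.2, 17.4]
grip_width: 0.0509
```

```bash
python3 -m crank '[40,0,0,0,0,0,0, 40,0,0,-0.2,0,-0.2,0, 40,0,0,-0.4,0,-0.3,0, 40,0,0,-0.5,0,-0.4,0, 40,0,0,-0.5,0,-0.5,0, 40,0,0,-0.5,0,-0.5,0, 40,0,0,-0.5,0,-0.5,0, 40,0,0,-0.5,0,-0.5,0]'; python3 -c "
from fit import *
o=env.observe();print(o['eef_pos'],o['force'],o['moment'],o['joint_positions'])
print(Ro.from_rotvec(o['orientation']).as_matrix().round(4))"
```

```text
clock: 13.65
eef_pos: [0.5287, -0.0023, 0.0256]
orientation: [-0.067, 3.138, -0.0]
force: [-8.4, -0.1, 3.6]
grip_width: 0.0507
[ 0.52872234 -0.00233254  0.02558233] [-8.42900863 -0.06810492  3.64971643] [-0.1649655   1.88446789 -0.04978128] [-4.43513107e-03  3.69235948e-01 -5.11149959e-01  6.87627003e-01
  3.88644928e-05 -4.73520279e-02]
[[-9.991e-01 -4.290e-02  2.800e-03]
 [-4.290e-02  9.991e-01  0.000e+00]
 [-2.800e-03 -1.000e-04 -1.000e+00]]
```

```bash
python3 -m crank '[40,-0.5,0,0,0,0,0, 40,-1,0,-0.1,0,-0.1,0, 40,-1.5,0,-0.2,0,-0.1,0, 40,-2,0,-0.2,0,-0.2,0, 40,-2.5,0,-0.2,0,-0.2,0, 40,-3,0,-0.3,0,-0.2,0, 40,-3.5,0,-0.3,0,-0.2,0, 40,-4,0,-0.3,0,-0.2,0]'; python3 -c "
from fit import *
o=env.observe();print(o['eef_pos'],o['force'],o['moment'])
print(Ro.from_rotvec(o['orientation']).as_matrix()[2].round(4))"
```

```text
clock: 14.65
eef_pos: [0.5321, -0.0022, 0.0256]
orientation: [-0.067, 3.136, 0.0]
force: [-9.8, 0.1, 2.2]
grip_width: 0.0506
[ 0.53213637 -0.00217914  0.02561131] [-9.7609236   0.0940407   2.18121075] [-2.17788372e-01  2.08254318e+00  1.08612835e-03]
[-5.2e-03 -1.0e-04 -1.0e+00]
```

```bash
python3 -m crank '[40,-0.6,0,0,0,0,0, 40,-1.2,0,0,0,0,0, 40,-1.8,0,0,0,0,0, 40,-2.4,0,0,0,0,0, 40,-3,0,0,0,0,0, 40,-3.6,0,0,0,0,0, 40,-4.2,0,0,0,0,0, 40,-5,0,0,0,0,0]'; python3 -c "
from fit import *
o=env.observe();print(o['eef_pos'],o['force'],o['moment'])
print(Ro.from_rotvec(o['orientation']).as_matrix()[2].round(4))"
```

```text
clock: 15.65
eef_pos: [0.5366, -0.002, 0.0256]
orientation: [-0.067, 3.137, -0.0]
force: [-10.4, -0.3, 3.5]
grip_width: 0.0508
[ 0.53662873 -0.00199758  0.02558901] [-10.44169554  -0.25553134   3.46666546] [-0.24501365  2.38520722 -0.04679731]
[-4.3e-03 -2.0e-04 -1.0e+00]
```

```bash
python3 -m crank '[40,-0.6,0,0,0,0,0, 40,-1.2,0,0,0,0,0, 40,-1.8,0,0,0,0,0, 40,-2.4,0,0,0,0,0, 40,-3,0,-0.1,0,0,0, 40,-3.6,0,-0.1,0,-0.1,0, 40,-4.2,0,-0.1,0,-0.1,0, 40,-5,0,-0.1,0,-0.1,0]';  python3 -m crank '[40,-0.6,0,0,0,0,0, 40,-1.2,0,0,0,0,0, 40,-1.8,0,0,0,0,0, 40,-2.4,0,0,0,0,0, 40,-3,0,0,0,0,0, 40,-3.6,0,0,0,0,0, 40,-4.2,0,0,0,0,0, 40,-5,0,0,0,0,0]';python3 -c "
from fit import *
o=env.observe();print(o['eef_pos'],o['force'],o['moment'])
print(Ro.from_rotvec(o['orientation']).as_matrix()[2].round(4))"
```

```text
clock: 16.65
eef_pos: [0.5411, -0.0018, 0.0256]
orientation: [-0.067, 3.136, -0.0]
force: [-9.6, -0.5, 2.2]
grip_width: 0.0505
clock: 17.65
eef_pos: [0.5467, -0.0016, 0.0257]
orientation: [-0.067, 3.135, 0.0]
force: [-9.9, -0.2, 0.8]
grip_width: 0.0506
[ 0.54672394 -0.0015698   0.02565884] [-9.94458301 -0.17878163  0.77484705] [-0.2202065   2.09768991 -0.07683632]
[-6.2e-03 -1.0e-04 -1.0e+00]
```

```bash
python3 -m crank '[40,-0.6,0,0,0,0,0, 40,-1.2,0,0,0,0,0, 40,-1.8,0,0,0,0,0, 40,-2.4,0,0,0,0,0, 40,-3,0,0,0,0,0, 40,-3.6,0,0,0,0,0, 40,-4.2,0,0,0,0,0, 40,-5,0,0,0,0,0]';  python3 -m crank '[40,-0.5,0,0,0,0,0, 40,-1,0,0,0,0,0, 40,-1.5,0,0,0,0,0, 40,-2,0,0,0,0,0, 40,-2.5,0,0,0,0,0, 40,-3,0,0,0,0,0, 40,-3.5,0,0,0,0,0, 40,-4,0,0,0,0,0]';python3 -c "
from fit import *
o=env.observe();print(o['eef_pos'],o['force'],o['moment'])
print(Ro.from_rotvec(o['orientation']).as_matrix()[2].round(4))"
```

```text
clock: 18.65
eef_pos: [0.5517, -0.0014, 0.0256]
orientation: [-0.067, 3.135, -0.0]
force: [-8.4, -1.2, -0.9]
grip_width: 0.0511
clock: 19.65
eef_pos: [0.5571, -0.0012, 0.0257]
orientation: [-0.067, 3.132, -0.0]
force: [-4.9, 0.0, -1.9]
grip_width: 0.0508
[ 0.55708729 -0.0011766   0.02572042] [-4.85175904  0.0239668  -1.92885903] [-0.16069718  1.35353176 -0.02579518]
[-8.4e-03 -2.0e-04 -1.0e+00]
```

```bash
python3 -m crank '[40,-0.3,0,0,0,0,0, 40,-0.6,0,0,0,0.1,0, 40,-0.9,0,0,0,0.1,0, 40,-1.2,0,0.1,0,0.2,0, 40,-1.5,0,0.1,0,0.2,0, 40,-1.8,0,0.1,0,0.2,0, 40,-2.1,0,0.1,0,0.2,0, 40,-2.5,0,0.1,0,0.2,0]';  python3 -c "
from fit import *
o=env.observe();print(o['eef_pos'],o['force'],o['moment'])
print(Ro.from_rotvec(o['orientation']).as_matrix()[2].round(4))"
```

```text
clock: 20.65
eef_pos: [0.5595, -0.0011, 0.0258]
orientation: [-0.067, 3.136, -0.0]
force: [-6.1, -0.4, -3.1]
grip_width: 0.0507
[ 0.55954492 -0.00107448  0.02576267] [-6.06246299 -0.4271058  -3.10705093] [-0.17476904  1.3585833  -0.06643591]
[-4.9e-03 -2.0e-04 -1.0e+00]
```

```bash
python3 -m crank '[40,-0.3,0,0,0,0,0, 40,-0.6,0,0,0,0,0, 40,-0.9,0,0,0,0,0, 40,-1.2,0,0,0,0,0, 40,-1.5,0,0,0,0,0, 40,-1.8,0,0,0,0,0, 40,-2.1,0,0,0,0,0, 40,-2.5,0,0,0,0,0]';  python3 -c "
from fit import *
o=env.observe();print(o['eef_pos'],o['force'],o['moment'])
print(Ro.from_rotvec(o['orientation']).as_matrix()[2].round(4))"
```

```text
clock: 21.65
eef_pos: [0.562, -0.001, 0.0258]
orientation: [-0.067, 3.136, -0.0]
force: [-6.6, -1.5, -2.5]
grip_width: 0.0508
[ 0.56200603 -0.001026    0.02575796] [-6.63450551 -1.52788929 -2.53744666] [-0.20149644  1.40341052 -0.01856222]
[-4.8e-03 -3.0e-04 -1.0e+00]
```

```bash
python3 -m crank '[40,-0.4,0,0,0,0,0, 40,-0.8,0,0,0,0,0, 40,-1.2,0,0,0,0,0, 40,-1.6,0,0,0,0,0, 40,-2,0,0,0,0,0, 40,-2.4,0,0,0,0,0, 40,-2.7,0,0,0,0,0, 40,-3,0,0,0,0,0]'
```

```text
clock: 22.65
eef_pos: [0.565, -0.0009, 0.0257]
orientation: [-0.067, 3.136, -0.0]
force: [-6.5, -1.7, -2.5]
grip_width: 0.0507
```

```bash
python3 -m crank '[40,-0.4,0,0,0,0,0, 40,-0.8,0,0,0,0,0, 40,-1.2,0,0,0,0,0, 40,-1.6,0,0,0,0,0, 40,-2,0,0,0,0,0, 40,-2.4,0,0,0,0,0, 40,-2.7,0,0,0,0,0, 40,-3,0,0,0,0,0]'
```

```text
clock: 23.65
eef_pos: [0.5679, -0.0008, 0.0257]
orientation: [-0.067, 3.136, -0.0]
force: [-6.8, -0.0, -2.6]
grip_width: 0.0508
```

```bash
python3 -m crank '[40,-0.4,0,0,0,0,0, 40,-0.8,0,0,0,0,0, 40,-1.2,0,0,0,0,0, 40,-1.6,0,0,0,0,0, 40,-2,0,0,0,0,0, 40,-2.4,0,0,0,0,0, 40,-2.7,0,0,0,0,0, 40,-3,0,0,0,0,0]'
```

```text
clock: 24.65
eef_pos: [0.5709, -0.0007, 0.0257]
orientation: [-0.067, 3.136, -0.001]
force: [-6.0, -0.6, -3.5]
grip_width: 0.051
```

```bash
python3 -m crank '[40,-0.3,0,0,0,0,0, 40,-0.6,0,0,0,0,0, 40,-0.9,0,0,0,0,0, 40,-1.2,0,0,0,0,0, 40,-1.5,0,0,0,0,0, 40,-1.8,0,0,0,0,0, 40,-2.1,0,0,0,0,0, 40,-2.5,0,0,0,0,0]'
```

```text
clock: 25.65
eef_pos: [0.5734, -0.0006, 0.0257]
orientation: [-0.067, 3.136, -0.001]
force: [-6.4, -1.8, -3.4]
grip_width: 0.0507
```

```bash
python3 -m crank '[40,-0.3,0,0,0,0,0, 40,-0.6,0,0,0,0,0, 40,-0.9,0,0,0,0,0, 40,-1.2,0,0,0,0,0, 40,-1.5,0,0,0,0,0, 40,-1.8,0,0,0,0,0, 40,-2.1,0,0,0,0,0, 40,-2.5,0,0,0,0,0]'
```

```text
clock: 26.65
eef_pos: [0.5736, -0.0007, 0.0256]
orientation: [-0.067, 3.14, -0.001]
force: [-12.4, -1.9, 4.6]
grip_width: 0.0508
```

```bash
python3 -m crank '[40,-0.2,0,0,0,0,0, 40,-0.4,0,0,0,-0.1,0, 40,-0.6,0,-0.1,0,-0.1,0, 40,-0.8,0,-0.1,0,-0.2,0, 40,-0.8,0,-0.1,0,-0.2,0, 40,-0.8,0,-0.1,0,-0.2,0, 40,-0.8,0,-0.1,0,-0.2,0, 40,-0.8,0,-0.1,0,-0.2,0]'; python3 -c "
from fit import *
o=env.observe();print(o['eef_pos'],o['force'],o['moment'])
print(Ro.from_rotvec(o['orientation']).as_matrix()[2].round(4))"
```

```text
clock: 27.65
eef_pos: [0.5737, -0.0006, 0.0256]
orientation: [-0.067, 3.138, -0.001]
force: [-14.9, -2.1, 4.7]
grip_width: 0.0503
[ 0.57367963 -0.00062628  0.02564417] [-14.91820731  -2.05688954   4.72467734] [-0.36088465  3.12362851 -0.03019718]
[-3.e-03 -6.e-04 -1.e+00]
```

```bash
python3 -m crank '[40,1,0,0,0,0,0, 40,2,0,0,0,0.1,0, 40,3,0,0,0,0.1,0, 40,3.5,0,0,0,0.1,0, 54,3.5,0,0,0,0.1,0, 60,3.5,0,0,0,0.1,0, 70,3.5,0,0,0,0.1,0, 76,3.5,0,0,0,0.1,0]'; python3 -m crank '[76,3.5,0,0,0,0,0, 76,3.5,0,0,0,0,0, 76,3.5,0,-5,0,0,0, 76,3.5,0,-15,0,0,0, 76,3.5,0,-30,0,0,0, 76,3.5,0,-50,0,0,0, 76,3.5,0,-70,0,0,0, 76,3.5,0,-80,0,0,0]'; python3 -m crank '[76,40,0,-20,0,0,0, 76,80,0,-50,0,0,0, 76,110,-50,-80,0,0,0, 76,120,-110,-90,0,0,0, 76,120,-170,-90,0,0,0, 76,120,-220,-90,0,0,0, 76,120,-220,-90,0,0,0, 76,120,-220,-90,0,0,0]'; python3 - <<'E'
from fit import *
import cv2
f=lambda n:np.mean([env.snapshot(n).astype(float) for _ in range(4)],0)
t=f("top"); s=f("scene"); np.savez("pics/d4.npz",t=t,s=s)
R=lambda i,k:cv2.resize(np.clip(i,0,255).astype(np.uint8),None,fx=k,fy=k,interpolation=cv2.INTER_CUBIC)
cv2.imwrite("pics/c4.png",np.hstack([R(t[140:230,270:330],6),R(s[150:240,280:350],6)])[:,:,::-1])
cv2.imwrite("pics/s4.png",s[:,:,::-1])
E
```

```text
clock: 28.65
eef_pos: [0.577, -0.0002, 0.0276]
orientation: [-0.068, 3.128, 0.0]
force: [0.1, 0.4, 0.3]
grip_width: 0.0763
clock: 29.65
eef_pos: [0.5731, -0.0005, 0.1094]
orientation: [-0.067, 3.126, 0.0]
force: [0.3, -0.3, 0.3]
grip_width: 0.0758
clock: 30.65
eef_pos: [0.46, -0.2252, 0.1956]
orientation: [-0.066, 3.129, 0.002]
force: [-0.8, 0.4, -0.1]
grip_width: 0.0759[ WARN:0@20.119] global loadsave.cpp:1063 imwrite_ Unsupported depth image for selected encoder is fallbacked to CV_8U.
```

View pics/c4.png

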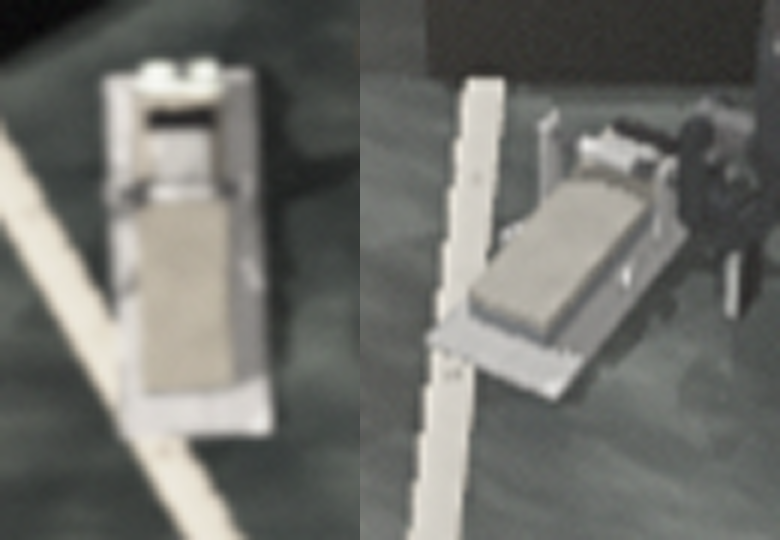

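View pics/s4.png

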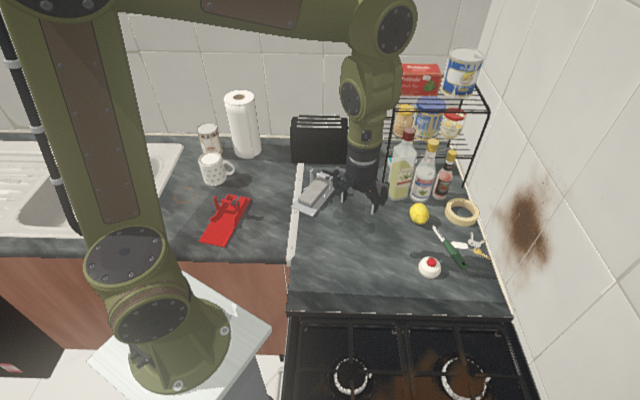

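The stone lies between the guides, under the arm, with its trailing edge at top pixel row ≈205. The mug, lemon, timer and peeler sit where they did. I'll check the seat position and the pepper mill numerically, then hand in.

```bash
python3 - <<'E'
from fit import *
import cv2
h=[.615,.0008,.045]
t=np.load("pics/d4.npz")["t"]
for xt in(-.0855,-.0815,-.0775): print(xt,proj("top",place(h,[[xt,.026,.034],[xt,-.026,.034]])).round(1).tolist())
print("meas L,R",(270+142/6,140+392/6),(270+230/6,140+388/6))
t0=cv2.imread("pics/top0.png")[:,:,::-1].astype(float)
for n,(u,v) in dict(pepper=(341,145),lemon=(400,160),timer=(430,209),peeler=(437,183),mug=(192,216)).items():
    a=t0[v-14:v+14,u-14:u+14].astype(np.float32).mean(2);b=t[v-14:v+14,u-14:u+14].astype(np.float32).mean(2)
    print(n,np.round(cv2.phaseCorrelate(a,b)[0],2),np.abs(a-b).mean().round(1))
o=env.observe();print(o["clock"],o["force"],np.abs(o["dq"]).max())
E
```

```text
-0.0855 [[293.8, 205.5], [309.3, 204.7]]
-0.0815 [[293.7, 204.4], [309.2, 203.5]]
-0.0775 [[293.6, 203.2], [309.1, 202.4]]
meas L,R (293.6666666666667, 205.33333333333331) (308.3333333333333, 204.66666666666669)
pepper [-0.11  0.15] 4.6
lemon [-0.11 -0.23] 1.3
timer [2.1  4.55] 44.9
peeler [-0.15  0.05] 12.9
mug [-0.12  0.05] 1.8
31.05 [ 0.37520952  0.06939721 -0.72291604] 0.006526407343221567
```

```bash
python3 -c "
from cell import env
print(env.hand_in())"
```

```text
the job is handed in; nothing more can be done
None
```

The whetstone is on the holder's tray between the guides, against the stop and under the hold-down arm. I handed the job in at about 31 s with the gripper open and well clear.

**Push:**
- **First contact:** the stone met the arm's plate at 18.7 N, slightly over the expected 16 N. The arm's flex also pressed the stone's front down, with 17 N vertical at the wrist. I raised and pitched the tool slightly; the push fell to about 8–10 N and the vertical force stayed under 5 N after that.
- **Sliding and stop:** it slid under the shoe at about 6.5 N. It then stopped dead while the force rose to 12.4 N and to 14.9 N on a short confirming push. The sideways force stayed at about 2 N or less.
- **Release:** I backed off part of the push before opening. The tool sprang forward about 3 mm on release, so it was not dragging the stone back.

**Last checks:**
- **Seat:** the pictures show the stone straight between the guides. Its trailing edge reads about 3 mm further out than the robot's position predicts. The cameras showed a similar offset of about 2.6 mm while the stone was still held, so I took it as calibration error and did not push again. The stop face itself could not be seen.
- **Other objects:** the mug, pepper mill, lemon and peeler had not moved in the top picture. The timer did not match there (probably hidden by the robot arm), but the scene picture shows it where it was.

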